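# File the drying capsules into the battery tray's lane

## Robot

A 6-joint arm with a two-finger parallel gripper is mounted at the origin on the work surface. World frame = base frame: x ahead of the robot, y to its left, z up, the work surface at z = 0. Lengths are in m, angles in rad, forces in N, time in s.
With the tool pointing down it reaches from about 0.3 to 0.875 m from the base axis. Payload 6.4 kg.
Tool frame: the origin (TCP) lies midway between the tips of the shut fingers; the grasp point (between the pads) lies 19 mm behind it; z points along the fingers, y is the line along which they close (so a half turn about z gives the same grasp; the last joint's range is limited). The gripper opens to 85 mm and grips with 20 to 120 N. Pads are 22 mm wide; open, the fingers measure 114 mm over their backs; the gripper's body (76 mm by 85 mm) begins 54 mm behind the grasp point. The pads swing forward as they close: fully open they stand 13 mm farther back than shut.
Start: joints at [1.013, 0.181, 1.607, -0, 1.354, -0.206], TCP at [0.198, 0.54, 0.231] pointing down, gripper open.
Joint ranges: [-2.99, 2.99], [-0.89, 2.07], [0.3, 2.58], [-1.14, 4.28], [0, 2.63], [-3.12, 3.12]. Speed limits (rad/s): [2.57, 2.57, 3.01, 3.14, 3.14, 3.14].

## Interface

Orientations are given as a unit quaternion [w, x, y, z].
In Python, from bench import get_obs, camera, hand_in gives the robot as it stands.
- The arm moves only by the tool carry_out, never from a script. Its argument "plan" is a list that holds one entry, the list of rows, each a list of 7 numbers: the shift along the world's x, y, z in m, then the turn, a rotation vector about the world's x, y, z in rad, then the opening, from 0 (shut) to 1 (fully open). In form: [[[x, y, z, rx, ry, rz, hand], ...]]. A call has exactly 5 rows; each row is the pose to reach, as a shift and turn from the pose commanded when the call began; what a row does not reach only later rows make up. A row lasts 1/12 s, in which the tool goes at most 41.7 mm and 7.16 degrees, less where a joint would pass 70% of its speed; a pose out of reach is approached as far as the arm can. A call with a gripper value outside its range is refused whole. The fingers move at their own pace and stop on an object; the grip force is fixed at half the most. Time passes only in rows, so rows that repeat a pose let the fingers close, or fill a call up. It gives the time, the measured TCP pose, the force, the opening and the grip force at its end, in the units of the state.
- get_obs(): the state, without advancing time (a new reading comes with each control period).
- camera(name): name is "scene" or "top"; returns a dict with "pixels" (400x640x3 uint8, red, green, blue), "z_map" (400x640 float32, m along the optical axis (not along the pixel's ray), 0 where there is no reading), "camera_matrix" (3x3 intrinsics, pixels), "k1" (the pictures are not rectified: a ray, as slopes to the right and down, at radius r is drawn at 1 + k1 r^2 times it, then the intrinsics apply), "cam_to_world" (4x4, takes a point from camera to world coordinates). Camera axes: x right, y up, looking along -z (the intrinsics and any distortion apply to the point x, -y, -z); pixel columns grow to the right and rows downward; lengths in m; the calibration is good to about 2 mm. A picture is of the moment at which its call begins.
- hand_in(): hands the job in; it is judged then, once.
The state is a dict: "time_s": time; "q": joint angles; "dq": joint speeds; "joint_efforts": joint torques, N m; "eef_pos": TCP position; "eef_rot": TCP orientation; "wrist_force": force on the tool from outside, world axes, zero at the start; "torque": the same for the moment, N m; "opening": opening from 0.0 (shut) to 1.0 (fully open); "grasp_force": force on a finger pad.
Only numpy, scipy, OpenCV 4.12 (cv2) and the standard library are available. Lean on these libraries where they do the work, as an engineer would, in place of code of your own. Each camera call takes 0.05 s, during which the arm holds its last target. There are 200 camera calls.

## Task

Slide the three upright drying-capsule canisters over the tabletop into the lane between the white guide rails on the side of the battery tray: the two blue-capped ones first and the red-capped one last, so that it is next to hand at the mouth. Push them fully home in single file, the first against the end stop and each touching the next. Keep them upright and on the table the whole way (no lifting), and leave the jar, tumbler, tweezers and magnifier where they are.

Things in the scene. Friction and masses are not known exactly. Their poses are not given: they have to be found in the camera images.
- rack: White battery tray with an open lane along one side, fixed. Origin: on the end stop's face, mid-lane, table height. Its x runs along the lane into the stop: canisters enter moving +x and lie at negative x. No floor: they slide on the table. Two straight rails from x = -98 mm to 0, inner faces at y = +-22.5 mm, 5 mm thick, 53 mm high. Home centres: x = -20, -60, -100 mm; last one's back at -120.
- throat (a point): Where the flare meets the straight rails (rack x = -98 mm, mid-lane, table height). From here to the stop the rails carry inward lips (underside 50 mm, top 53 mm above the table) leaving a 31 mm slot, so canisters cannot be put in from above.
- mouth (a point): Centre of the lane's flared mouth (rack x = -132 mm, table height). Two 24 mm high, 5 mm thick guides narrow at 25 degrees each side from 77 mm here (between inner faces) to 45 mm at the throat.
- tray_top (a point): Top centre of the tray itself (rack x = -40, y = -70 mm, 35 mm above the table): 110 mm along rack x, 85 mm along rack y, with three coin cells on top. Its small grey-gripped drawer sticks out 12 mm more at the -y side and need not be touched.
- blue_a: Upright drying-capsule canister, a loose plain cylinder of diameter 40 mm and height 46 mm, about 45 g: white body, blue cap covering the whole top 14 mm. Origin: centre of its underside; z up along its axis.
- blue_b: Upright drying-capsule canister, a loose plain cylinder of diameter 40 mm and height 46 mm, about 45 g: white body, blue cap covering the whole top 14 mm. Origin: centre of its underside; z up along its axis.
- red: Upright drying-capsule canister, a loose plain cylinder of diameter 40 mm and height 46 mm, about 45 g: white body, red cap covering the whole top 14 mm. Origin: centre of its underside; z up along its axis.
- jar: Bystander: grey hearing-aid drying jar, diameter 68 mm, height 75 mm, loose. Origin: centre of its underside.
- tumbler: Bystander: empty glass tumbler, rim diameter 72 mm, height 95 mm, loose. Origin: centre of its underside.
- tweezers: Bystander: steel tweezers lying flat along their x axis, about 126 mm long, 14 mm wide, 8 mm high, loose. Origin: about mid-length, on the table.
- magnifier: Bystander: aluminium magnifier on a folding stand, base 80 x 60 mm, tilted lens 84 mm across, about 110 mm high, loose. Origin: centre of the base's underside.
There are look-alikes about, which are no part of the job. What is shaped like the red but turquoise is not meant. Leave any turquoise look-alike of the blue_a alone.

How it is judged:
By the outcome, as a careful person would: the job done as asked, in the order asked, and still so for the second after the job is handed in, with the robot touching nothing.
It also fails if it takes over 72 s, if anything falls off the work surface, if the arm or the gripper's body presses on something with over 40 N, if the wrist force passes 120 N, or if a joint passes its speed limit or range.

## Working session

There is one attempt and no reset: what is moved stays moved. The work goes in short steps, Python scripts to look and compute and a tool call to move; the robot and the scene stay as the last step left them, time stands still between calls to the robot, and variables do not carry over. Pictures are saved under pics/ and viewed, at most 10 in all, crops included, and the job is handed in when it is done.

Besides the shell and the picture viewer there is one more tool, called after ">>>" as name([rows], argument=value, ...), one row to a line, values as JSON. carry_out: Moves the arm, as the interface text tells. Its arguments: {"type":"object","properties":{"plan":{"type":"array","items":{"type":"array","items":{"type":"array","items":{"type":"number"}}}}},"required":["plan"]}

```bash
mkdir -p pics; cat > h.py <<'E'
import numpy as np, cv2
from bench import get_obs, camera, hand_in
def ray(c,px):
    K=np.array(c["camera_matrix"]);M=np.array(c["cam_to_world"])
    d=np.array([(px[0]-K[0,2])/K[0,0],(px[1]-K[1,2])/K[1,1]]);u=d.copy()
    for _ in range(20): u=d/(1+c["k1"]*(u@u))
    return M[:3,3],M[:3,:3]@np.array([u[0],-u[1],-1])
def at(c,px,z):
    o,d=ray(c,px);return o+d*(z-o[2])/d[2]
def save(c,n): cv2.imwrite(n,cv2.cvtColor(c["pixels"],cv2.COLOR_RGB2BGR))
def blobs(c,hr,smin=90,vmin=50,amin=60):
    h=cv2.cvtColor(c["pixels"],cv2.COLOR_RGB2HSV)
    m=((h[...,0]>=hr[0])&(h[...,0]<=hr[1])&(h[...,1]>smin)&(h[...,2]>vmin)).astype(np.uint8)
    n,l,s,ce=cv2.connectedComponentsWithStats(m)
    return [(ce[i].round(1),s[i]) for i in range(1,n) if s[i][4]>amin]
E
python3 - <<'E'
from h import *
for n in("scene","top"):
    c=camera(n);save(c,f"pics/{n}0.png");print(n,c["cam_to_world"],c["k1"],c["camera_matrix"])
    for k,r in dict(red0=(0,6),red1=(172,180),turq=(80,98),blue=(99,130)).items():
        for ce,s in blobs(c,r): print(k,ce,s,at(c,ce,.046).round(3))
print(get_obs())
E
```

```text
scene [[ 0.45218649 -0.74737316  0.48678613  1.11181977]
 [ 0.89181273  0.38745352 -0.23355904 -0.2450507 ]
 [-0.01405125  0.53973431  0.84171815  0.97355513]
 [ 0.          0.          0.          1.        ]] -0.07938822153705945 [[430.71700849   0.         323.11941631]
 [  0.         430.71700849 196.8609746 ]
 [  0.           0.           1.        ]]
red0 [236.6 192.2] [229 185  16  15 171] [ 0.459 -0.18   0.046]
turq [222.6 173.5] [215 164  16  20 245] [ 0.385 -0.193  0.046]
turq [246.9 240.2] [238 230  18  22 287] [ 0.602 -0.208  0.046]
blue [588.8  98. ] [  488    16   152   212 15339] [0.63  0.907 0.046]
blue [ 89.6 202.2] [ 58 160  53  62 252] [ 0.308 -0.54   0.046]
blue [270.4 213.3] [263 206  15  16 187] [ 0.558 -0.127  0.046]
blue [297.8 239.4] [290 232  16  16 208] [ 0.656 -0.097  0.046]
top [[ 0.02401658  0.99328788 -0.11314762  0.48321535]
 [-0.99971064  0.02401553 -0.00137246 -0.00934333]
 [ 0.00135406  0.11314784  0.99357724  1.02425447]
 [ 0.          0.          0.          1.        ]] -0.04098070546896558 [[366.28862329   0.         328.15284075]
 [  0.        
[... 475 characters left out ...]
1, 'q': array([ 1.01270606e+00,  1.81473789e-01,  1.60789123e+00, -1.11031694e-05,
        1.35382118e+00, -2.06300580e-01]), 'dq': array([ 2.22425324e-06, -1.36271541e-03, -3.14358703e-04,  1.45287108e-04,
        1.64579088e-03,  8.99764827e-04]), 'joint_efforts': array([ 3.72624190e-04, -4.45873368e+01, -3.52239633e+01, -3.85091698e-04,
        4.24589452e-03, -9.99873635e-06]), 'eef_pos': array([0.1978516 , 0.53936068, 0.2304784 ]), 'eef_rot': array([-2.92133147e-04,  1.74988007e-01,  9.84570243e-01, -7.41304261e-04]), 'wrist_force': array([-0.11995268, -0.09517272,  0.26340475]), 'torque': array([-0.0199551 , -0.02629046,  0.01629771]), 'grasp_force': 0.0, 'opening': 1.0032788993929933}
```

View pics/top0.png

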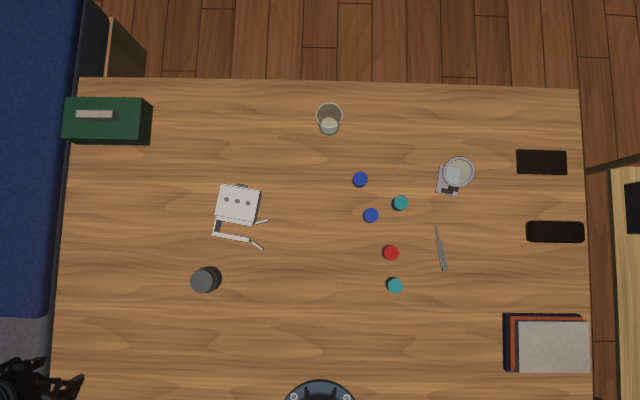

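View pics/scene0.png

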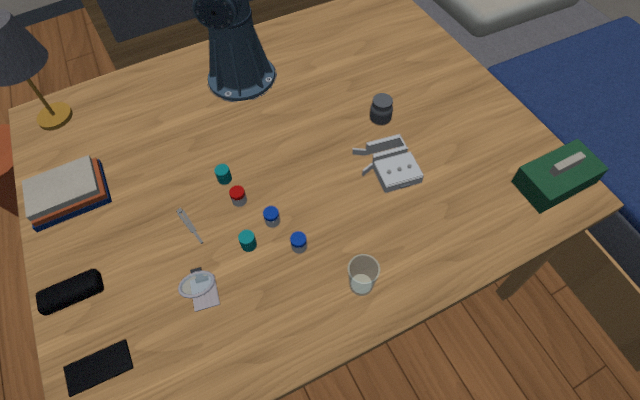

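The top view shows the red cap at (390,252), the blue caps at (360,178) and (371,215), and turquoise look-alikes at (400,202) and (394,285), which I leave alone. The rack is near (237,212), with its lane on the near side and the mouth on the right, opening towards -y. The jar is at (203,281), the tweezers at (440,248), the tumbler at (329,118) and the magnifier at (457,175). The scene view agrees: red at (237,192), blues at (271,213) and (298,239), turquoise at (223,173) and (247,240).

What could be mistaken for the canisters: turquoise (400,202) and (394,285), against blue (360,178) and (371,215) and red (390,252).

```bash
python3 - <<'E'
from h import *
P=[]
for n in("top","scene"):
    c=camera(n);z=c["z_map"];M=c["cam_to_world"]
    v,u=np.nonzero(z>0)
    K=c["camera_matrix"]
    d=np.stack([(u-K[0,2])/K[0,0],(v-K[1,2])/K[1,1]],1);w=d.copy()
    for _ in range(20): w=d/(1+c["k1"]*(w**2).sum(1)[:,None])
    zz=z[v,u];p=np.stack([w[:,0]*zz,-w[:,1]*zz,-zz],1)@M[:3,:3].T+M[:3,3]
    s=(p[:,0]>.4)&(p[:,0]<.7)&(p[:,1]>.1)&(p[:,1]<.35)
    q=p[s]; print(n,len(q),"table z",np.median(q[:,2]))
    t=q[(q[:,2]>.044)&(q[:,2]<.06)]; print("high",len(t),np.percentile(t[:,2],[10,50,90]).round(4))
    np.save(f"pc_{n}.npy",q)
    rr=cv2.minAreaRect((t[:,:2]*1000).astype(np.float32)); print(rr,cv2.boxPoints(rr).round(0).tolist())
    g=q[(q[:,2]>.028)&(q[:,2]<.04)]; rr=cv2.minAreaRect((g[:,:2]*1000).astype(np.float32)); print("tray",rr)
    if n=="top":
        a=cv2.resize(c["pixels"][170:270,205:285],None,fx=5,fy=5,interpolation=cv2.INTER_CUBIC)
        b=cv2.resize(c["pixels"][165:300,340:410],None,fx=3.7,fy=3.7,interpolation=cv2.INTER_CUBIC)
        b=cv2.resize(b,(260,500));im=np.hstack([a,b])
        cv2.imwrite("pics/crop1.png",im[...,::-1])
    else:
        a=cv2.resize(c["pixels"][125:200,345:430],None,fx=8,fy=8,interpolation=cv2.INTER_CUBIC)
        cv2.imwrite("pics/crop2.png",a[...,::-1])
E
```

```text
top 9440 table z 0.0008286266315387092
high 388 [0.0496 0.0527 0.0548]
((461.8788757324219, 255.21075439453125), (106.77851104736328, 148.8188934326172), 77.18256378173828) [[377.0, 220.0], [523.0, 187.0], [546.0, 291.0], [401.0, 324.0]]
tray ((508.6256103515625, 233.5319061279297), (143.08078002929688, 228.46438598632812), 84.20899200439453)
scene 7844 table z 0.0009889966748388712
high 352 [0.047  0.0514 0.0543]
((464.66607666015625, 254.62123107910156), (103.20808410644531, 157.14822387695312), 75.67876434326172) [[376.0, 224.0], [528.0, 185.0], [554.0, 285.0], [401.0, 324.0]]
tray ((508.5927734375, 248.626708984375), (113.69515991210938, 237.953369140625), 79.99751281738281)
```

View pics/crop1.png

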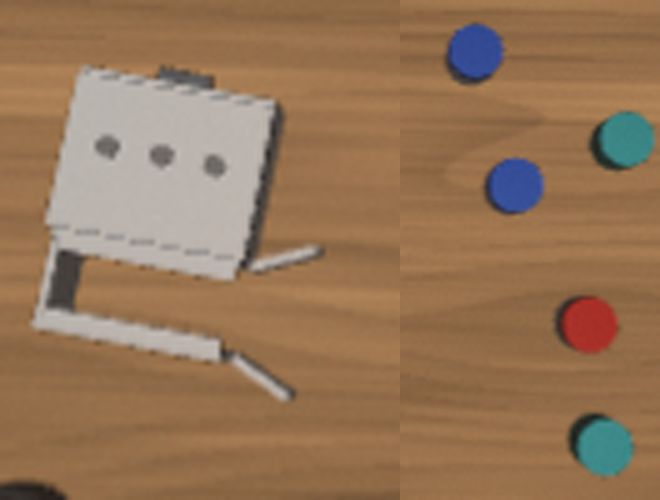

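View pics/crop2.png

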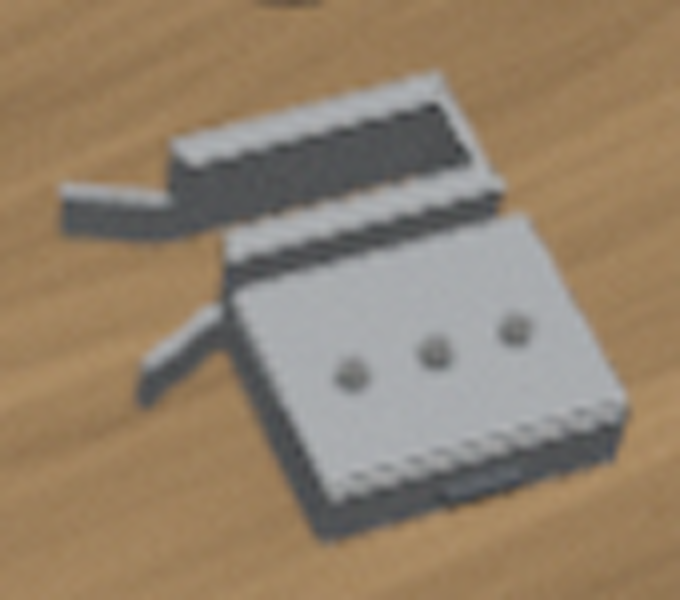

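The left of crop1 shows the lane: near rail top from (33,327) to (220,361), throat ends at about (221,350) and (240,268), flares to the right. The right strip confirms two blue caps, one red cap and two turquoise ones. In crop2 the rail-top edges are near rail (172,140)–(438,72), inner lips (190,165)–(440,100) and (228,235)–(470,165), and far outer edge (235,262)–(503,190).

```bash
python3 - <<'E'
from h import *
def rep(n,c,f,ox,oy,L):
    print(n)
    out={}
    for k,(a,b) in L.items():
        w=[at(c,((x+.5)/f-.5+ox,(y+.5)/f-.5+oy),.053)[:2]*1000 for x,y in(a,b)]
        d=w[0]-w[1] if w[0][1]>w[1][1] else w[1]-w[0]
        out[k]=w; print(k,np.round(w,1).tolist(),"ang",np.degrees(np.arctan2(d[1],d[0])).round(1))
    u=np.array([np.cos(np.radians(103)),np.sin(np.radians(103))]);nv=np.array([-u[1],u[0]])
    for k,w in out.items(): print(k,"along",[round(float(p@u),1) for p in w],"across",[round(float(p@nv),1) for p in w])
c=camera("top");rep("top",c,5,205,170,dict(nearout=((33,327),(220,361)),nearlip=((65,310),(222,340)),farlip=((60,247),(237,279)),farout=((52,228),(243,258)),end=((222,340),(220,361))))
s=camera("scene");rep("scene",s,8,345,125,dict(nearout=((172,140),(438,72)),nearlip=((190,165),(440,100)),farlip=((228,235),(470,165)),farout=((235,262),(503,190))))
# depth clouds in rotated frame
u=np.array([np.cos(np.radians(103)),np.sin(np.radians(103))]);nv=np.array([-u[1],u[0]])
for n in("top","scene"):
    q=np.load(f"pc_{n}.npy");t=q[(q[:,2]>.048)&(q[:,2]<.057)&(q[:,0]>.42)]
    print(n,"across hist",np.histogram(t[:,:2]@nv*1000,bins=np.arange(-560,-470,3)) )
    print("along", np.percentile(t[:,:2]@u*1000,[0,2,5,50,95,98,100]).round(1))
# refine caps: ray at cap centre both views
for c in(s,c):
    pass
for hr in((0,6),(99,130)):
    for cam in("top","scene"):
        c=camera(cam)
        for ce,st in blobs(c,hr):
            if st[4]<400 and ce[0]>200: print(hr,cam,ce,at(c,ce,.046).round(4),at(c,ce,.041).round(4))
E
```

```text
top
nearout [[486.1, 299.3], [470.9, 199.0]] ang 81.4
nearlip [[495.5, 282.7], [481.9, 198.4]] ang 80.8
farlip [[528.8, 287.3], [514.3, 192.0]] ang 81.3
farout [[538.8, 292.2], [525.4, 189.3]] ang 82.6
end [[481.9, 198.4], [470.9, 199.0]] ang 177.2
nearout along [182.3, 88.0] across [-541.0, -503.6]
nearlip along [164.0, 84.9] across [-546.4, -514.2]
farlip along [161.0, 71.4] across [-579.9, -544.3]
farout along [163.5, 66.2] across [-590.7, -554.6]
end along [84.9, 88.0] across [-514.2, -503.6]
scene
nearout [[473.5, 197.3], [489.6, 295.8]] ang 80.7
nearlip [[486.0, 197.2], [500.8, 289.5]] ang 80.9
farlip [[518.4, 193.2], [530.3, 282.9]] ang 82.4
farout [[529.5, 189.4], [544.9, 286.9]] ang 81.1
nearout along [85.7, 178.0] across [-505.8, -543.6]
nearlip along [82.8, 169.4] across [-517.9, -553.1]
farlip along [71.6, 156.3] across [-548.6, -580.4]
farout along [65.4, 157.0] across [-558.5, -595.4]
top across hist (array([17, 13, 18,  9, 11, 11, 15, 11, 16, 11, 15, 14, 14, 15, 12, 14,  7,
        7,  3,  1,  0,  0,  0,  0,  0,  0,  0,  0,  0]), array([-560, -557, -554, -551, -548, -5
[... 397 characters left out ...]
548, -545, -542, -539, -536, -533, -530,
       -527, -524, -521, -518, -515, -512, -509, -506, -503, -500, -497,
       -494, -491, -488, -485, -482, -479, -476, -473]))
along [ 67.1  71.1  77.  121.1 167.8 171.3 178.5]
(0, 6) top [390.3 252.2] [ 0.4525 -0.1761  0.046 ] [ 0.4524 -0.1769  0.041 ]
(0, 6) scene [236.4 192.3] [ 0.4593 -0.181   0.046 ] [ 0.4558 -0.1807  0.041 ]
(99, 130) top [359.7 178.5] [ 0.6481 -0.0921  0.046 ] [ 0.6489 -0.0925  0.041 ]
(99, 130) top [370.5 214.7] [ 0.5508 -0.1224  0.046 ] [ 0.5511 -0.123   0.041 ]
(99, 130) scene [270.4 213.3] [ 0.5582 -0.1271  0.046 ] [ 0.5552 -0.1265  0.041 ]
(99, 130) scene [297.8 239.3] [ 0.6557 -0.0968  0.046 ] [ 0.6532 -0.096   0.041 ]
```

>>> carry_out([
  [[0.023, -0.032, -0.004, 0, 0, -0.069, 0.7], [0.045, -0.063, -0.008, 0, 0, -0.137, 0.7], [0.068, -0.095, -0.012, 0, 0, -0.206, 0.7], [0.091, -0.127, -0.016, 0, 0, -0.275, 0.7], [0.113, -0.158, -0.02, 0, 0, -0.3435, 0.7]],
])

```text
time_s: 0.92
eef_pos: [0.3118, 0.3803, 0.2113]
eef_rot: [0.0, 0.342, 0.94, 0.0]
wrist_force: [1.0, 0.3, 0.5]
opening: 0.698
grasp_force: 0.0
```

>>> carry_out([
  [[0.023, -0.032, -0.004, 0, 0, -0.069, 0.7], [0.045, -0.063, -0.008, 0, 0, -0.137, 0.7], [0.068, -0.095, -0.012, 0, 0, -0.206, 0.7], [0.091, -0.127, -0.016, 0, 0, -0.275, 0.7], [0.113, -0.158, -0.02, 0, 0, -0.3435, 0.7]],
])

```text
time_s: 1.33
eef_pos: [0.4251, 0.2221, 0.1915]
eef_rot: [0.0, 0.498, 0.867, 0.0]
wrist_force: [1.5, 0.3, 0.4]
opening: 0.701
grasp_force: 0.0
```

>>> carry_out([
  [[0.023, -0.032, -0.004, 0, 0, -0.069, 0.7], [0.045, -0.063, -0.008, 0, 0, -0.137, 0.7], [0.068, -0.095, -0.012, 0, 0, -0.206, 0.7], [0.091, -0.127, -0.016, 0, 0, -0.275, 0.7], [0.113, -0.158, -0.02, 0, 0, -0.3435, 0.7]],
])

```text
time_s: 1.75
eef_pos: [0.5382, 0.0638, 0.1713]
eef_rot: [0.0, 0.639, 0.769, 0.0]
wrist_force: [1.1, 0.9, 0.7]
opening: 0.703
grasp_force: 0.0
```

>>> carry_out([
  [[0.023, -0.032, -0.004, 0, 0, -0.069, 0.7], [0.045, -0.063, -0.008, 0, 0, -0.137, 0.7], [0.068, -0.095, -0.012, 0, 0, -0.206, 0.7], [0.091, -0.127, -0.016, 0, 0, -0.275, 0.7], [0.113, -0.158, -0.02, 0, 0, -0.3435, 0.7]],
])

```text
time_s: 2.17
eef_pos: [0.6511, -0.0942, 0.151]
eef_rot: [0.0, 0.761, 0.649, 0.0]
wrist_force: [0.6, -0.8, 0.1]
opening: 0.697
grasp_force: 0.0
```

>>> carry_out([
  [[0, 0, -0.035, 0, 0, 0, 0.7], [0, 0, -0.07, 0, 0, 0, 0.7], [0, 0, -0.105, 0, 0, 0, 0.7], [0, 0, -0.13, 0, 0, 0, 0.7], [0, 0, -0.139, 0, 0, 0, 0.7]],
])

```text
time_s: 2.58
eef_pos: [0.6466, -0.0913, 0.0071]
eef_rot: [-0.003, 0.76, 0.65, -0.002]
wrist_force: [-1.4, -0.2, -0.8]
opening: 0.7
grasp_force: 0.0
```

>>> carry_out([
  [[0, 0, 0, 0, 0, 0, 0.3], [0, 0, 0, 0, 0, 0, 0.3], [0, 0, 0, 0, 0, 0, 0.3], [0, 0, 0, 0, 0, 0, 0.3], [0, 0, 0, 0, 0, 0, 0.3]],
])

```text
time_s: 3.0
eef_pos: [0.6516, -0.0925, 0.0145]
eef_rot: [0.002, 0.76, 0.65, 0.001]
wrist_force: [0.6, -0.1, -0.9]
opening: 0.454
grasp_force: 60.1
```

```bash
python3 - <<'E'
from h import *
c=camera("scene");save(c,"pics/s1.png")
cv2.imwrite("pics/s1c.png",cv2.resize(c["pixels"][120:290,170:400],None,fx=3,fy=3,interpolation=cv2.INTER_CUBIC)[...,::-1])
o=get_obs();print(o["eef_pos"],o["opening"],o["grasp_force"],o["wrist_force"])
E
```

```text
[ 0.65126636 -0.09247065  0.01412908] 0.45551364424982393 60.13750433921814 [ 0.21333519 -0.35947077 -0.53714123]
```

View pics/s1c.png

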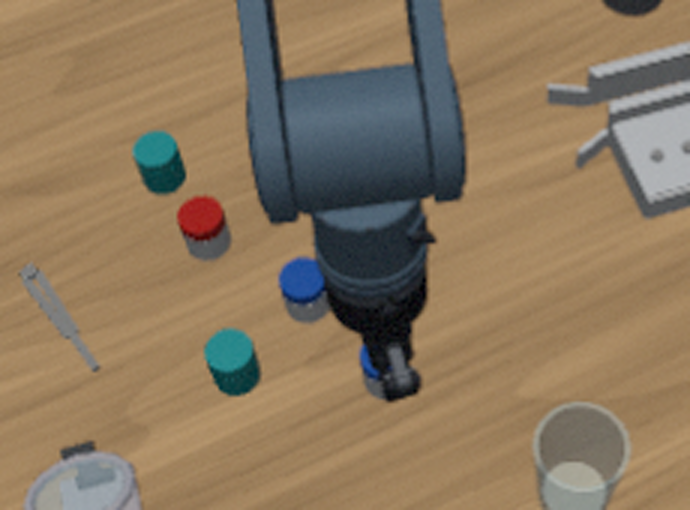

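The second blue canister is held (fingers at about (385,370)), and the arm was still ringing when it gripped. I reopen, settle and regrip so the canister sits flat on the table.

>>> carry_out([
  [[0, 0, 0, 0, 0, 0, 0.65], [0, 0, 0, 0, 0, 0, 0.65], [0, 0, 0, 0, 0, 0, 0.65], [0, 0, 0, 0, 0, 0, 0.65], [0, 0, 0, 0, 0, 0, 0.65]],
])

```text
time_s: 3.47
eef_pos: [0.6501, -0.0922, 0.0123]
eef_rot: [-0.0, 0.76, 0.65, -0.0]
wrist_force: [-0.0, 0.2, -0.1]
opening: 0.65
grasp_force: 0.0
```

>>> carry_out([
  [[0, 0, 0, 0, 0, 0, 0.3], [0, 0, 0, 0, 0, 0, 0.3], [0, 0, 0, 0, 0, 0, 0.3], [0, 0, 0, 0, 0, 0, 0.3], [0, 0, 0, 0, 0, 0, 0.3]],
])

```text
time_s: 3.88
eef_pos: [0.6504, -0.0923, 0.0125]
eef_rot: [0.0, 0.76, 0.65, 0.0]
wrist_force: [0.8, -0.8, 2.0]
opening: 0.454
grasp_force: 60.2
```

>>> carry_out([
  [[-0.003, 0.0045, 0, 0, 0, 0, 0.3], [-0.0096, 0.0135, 0, 0, 0, 0, 0.3], [-0.019, 0.027, 0, 0, 0, 0, 0.3], [-0.032, 0.045, 0, 0, 0, 0, 0.3], [-0.045, 0.063, 0, 0, 0, 0, 0.3]],
])

```text
time_s: 4.3
eef_pos: [0.6046, -0.0284, 0.0125]
eef_rot: [0.0, 0.76, 0.65, 0.0]
wrist_force: [1.3, -0.3, 1.9]
opening: 0.451
grasp_force: 60.4
```

>>> carry_out([
  [[-0.0136, 0.0192, 0, 0, 0, 0, 0.3], [-0.0272, 0.0384, 0, 0, 0, 0, 0.3], [-0.0408, 0.0576, 0, 0, 0, 0, 0.3], [-0.0544, 0.0768, 0, 0, 0, 0, 0.3], [-0.068, 0.096, 0, 0, 0, 0, 0.3]],
])

```text
time_s: 4.72
eef_pos: [0.5359, 0.0681, 0.0125]
eef_rot: [0.0, 0.76, 0.65, 0.0]
wrist_force: [-0.2, -0.5, 1.1]
opening: 0.449
grasp_force: 60.3
```

>>> carry_out([
  [[-0.0128, 0.018, 0, 0, 0, 0, 0.3], [-0.024, 0.034, 0, 0, 0, 0, 0.3], [-0.0335, 0.047, 0, 0, 0, 0, 0.3], [-0.0415, 0.0585, 0, 0, 0, 0, 0.3], [-0.047, 0.0665, 0, 0, 0, 0, 0.3]],
])

```text
time_s: 5.13
eef_pos: [0.489, 0.1346, 0.0125]
eef_rot: [0.0, 0.759, 0.651, 0.0]
wrist_force: [1.2, -0.6, 2.3]
opening: 0.451
grasp_force: 60.4
```

>>> carry_out([
  [[0, 0, 0, 0, 0, 0, 0.3], [0, 0, 0, 0, 0, 0, 0.7], [0, 0, 0, 0, 0, 0, 0.7], [0, 0, 0, 0, 0, 0, 0.7], [0, 0, 0, 0, 0, 0, 0.7]],
])

```text
time_s: 5.55
eef_pos: [0.49, 0.133, 0.012]
eef_rot: [-0.0, 0.76, 0.65, -0.0]
wrist_force: [-0.5, 1.1, 0.0]
opening: 0.701
grasp_force: 0.0
```

```bash
python3 - <<'E'
from h import *
for n in("top","scene"):
    c=camera(n)
    cv2.imwrite(f"pics/p_{n}.png",cv2.resize(c["pixels"][120:290,200:430] if n=="top" else c["pixels"][90:260,250:480],None,fx=3,fy=3,interpolation=cv2.INTER_CUBIC)[...,::-1])
    for ce,st in blobs(c,(99,130),amin=20):
        if st[4]<400 and ce[0]>200: print(n,ce,st[4],at(c,ce,.046).round(4))
E
```

```text
top [370.5 214.6] 164 [ 0.551  -0.1224  0.046 ]
top [506. 324.] 21 [ 0.2714 -0.4829  0.046 ]
scene [231.4  81.4] 31 [ 0.0589 -0.0486  0.046 ]
scene [344.2 158.4] 72 [0.4911 0.1192 0.046 ]
scene [270.3 213.3] 188 [ 0.5581 -0.1273  0.046 ]
```

View pics/p_scene.png

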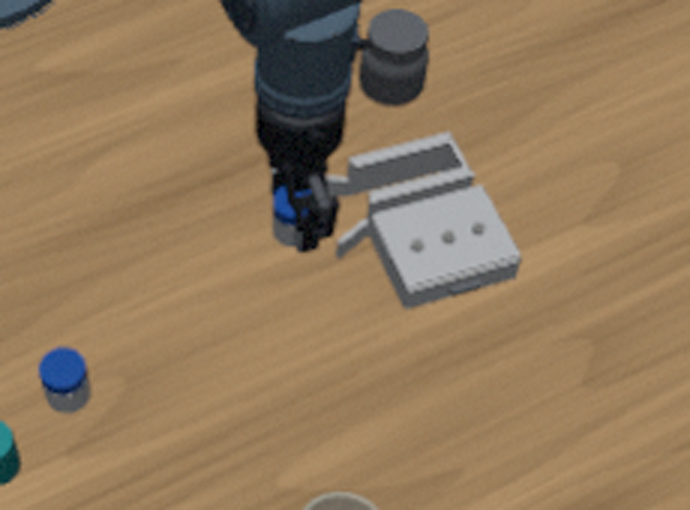

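The gripped canister is upright just ahead of the mouth, at (290,210) in the crop. I back off along the lane, half close the fingers and push it in.

>>> carry_out([
  [[-0.001, -0.008, 0, 0, 0, 0, 0.7], [-0.003, -0.02, 0, 0, 0, 0, 0.7], [-0.005, -0.034, 0, 0, 0, 0, 0.7], [-0.007, -0.045, 0, 0, 0, 0, 0.7], [-0.0077, -0.05, 0, 0, 0, 0, 0.6]],
])

```text
time_s: 6.07
eef_pos: [0.482, 0.0814, 0.0122]
eef_rot: [-0.0, 0.76, 0.65, -0.0]
wrist_force: [-0.2, -0.4, -0.5]
opening: 0.606
grasp_force: 0.0
```

>>> carry_out([
  [[0, 0, 0, 0, 0, 0, 0.2], [0, 0, 0, 0, 0, 0, 0.2], [0, 0, 0, 0, 0, 0, 0.2], [0.0006, 0.004, 0, 0, 0, 0, 0.2], [0.0018, 0.012, 0, 0, 0, 0, 0.2]],
])

```text
time_s: 6.48
eef_pos: [0.4843, 0.0956, 0.0123]
eef_rot: [-0.0, 0.76, 0.65, -0.0]
wrist_force: [0.8, -0.1, 0.5]
opening: 0.198
grasp_force: 0.0
```

>>> carry_out([
  [[0.0014, 0.009, 0, 0, 0, 0, 0.2], [0.0028, 0.018, 0, 0, 0, 0, 0.2], [0.0042, 0.027, 0, 0, 0, 0, 0.2], [0.0056, 0.036, 0, 0, 0, 0, 0.2], [0.0068, 0.044, 0, 0, 0, 0, 0.2]],
])

```text
time_s: 6.9
eef_pos: [0.4911, 0.1407, 0.0123]
eef_rot: [-0.0, 0.759, 0.651, 0.0]
wrist_force: [-0.2, -0.3, 0.0]
opening: 0.203
grasp_force: 0.1
```

>>> carry_out([
  [[0.0011, 0.007, 0, 0, 0, 0, 0.2], [0.002, 0.013, 0, 0, 0, 0, 0.2], [0.0028, 0.018, 0, 0, 0, 0, 0.2], [0.0034, 0.022, 0, 0, 0, 0, 0.2], [0.0036, 0.023, 0, 0, 0, 0, 0.2]],
])

```text
time_s: 7.32
eef_pos: [0.4947, 0.1629, 0.0123]
eef_rot: [-0.0, 0.76, 0.65, 0.0]
wrist_force: [0.1, -1.6, 0.8]
opening: 0.205
grasp_force: 0.1
```

```bash
python3 - <<'E'
from h import *
for n in("top","scene"):
    c=camera(n)
    for ce,st in blobs(c,(99,130),amin=20):
        if st[4]<400 and ce[0]>200: print(n,ce,st[4],at(c,ce,.046).round(4))
    if n=="scene": cv2.imwrite("pics/p2.png",cv2.resize(c["pixels"][110:210,300:440],None,fx=5,fy=5,interpolation=cv2.INTER_CUBIC)[...,::-1])
E
```

```text
top [370.5 214.6] 164 [ 0.551  -0.1224  0.046 ]
top [506. 324.] 21 [ 0.2714 -0.4829  0.046 ]
scene [228.1  82.1] 21 [ 0.0569 -0.0589  0.046 ]
scene [371.4 149.9] 50 [0.4997 0.1997 0.046 ]
scene [270.4 213.3] 189 [ 0.5582 -0.1271  0.046 ]
```

View pics/p2.png

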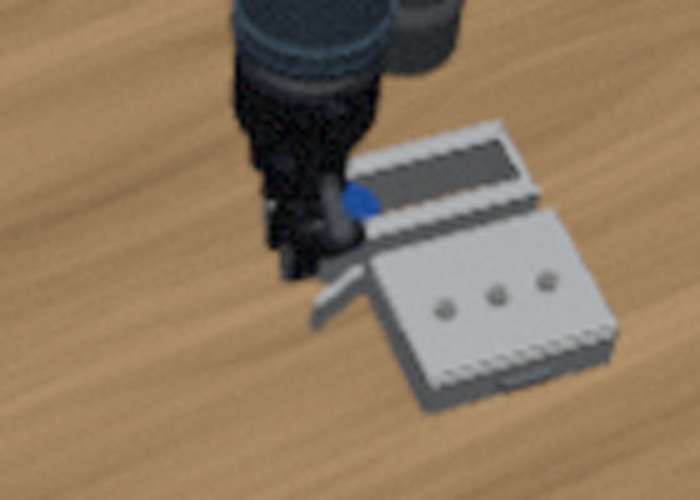

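The first blue cap (355,200) is through the throat. Next, the other blue at (0.553, -0.1245), staying low with the fingers straddling.

>>> carry_out([
  [[-0.002, -0.012, 0, 0, 0, 0, 0.2], [-0.005, -0.034, 0, 0, 0, 0, 0.2], [-0.008, -0.06, 0, 0, 0, 0, 0.4], [0.003, -0.09, 0, 0, 0, 0, 0.7], [0.02, -0.12, 0, 0, 0, 0, 0.7]],
])

```text
time_s: 7.83
eef_pos: [0.5124, 0.0407, 0.0118]
eef_rot: [-0.001, 0.759, 0.651, -0.001]
wrist_force: [0.1, 0.2, -0.6]
opening: 0.612
grasp_force: 0.0
```

>>> carry_out([
  [[0.018, -0.03, 0, 0, 0, 0, 0.7], [0.033, -0.058, 0, 0, 0, 0, 0.7], [0.043, -0.08, 0, 0, 0, 0, 0.7], [0.046, -0.09, 0, 0, 0, 0, 0.7], [0.046, -0.095, 0, 0, 0, 0, 0.7]],
])

```text
time_s: 8.25
eef_pos: [0.5609, -0.0553, 0.0124]
eef_rot: [0.0, 0.761, 0.649, 0.0]
wrist_force: [-0.1, -0.0, 0.1]
opening: 0.696
grasp_force: 0.0
```

>>> carry_out([
  [[-0.001, -0.015, 0, 0, 0, 0, 0.7], [-0.003, -0.035, 0, 0, 0, 0, 0.7], [-0.006, -0.055, 0, 0, 0, 0, 0.7], [-0.008, -0.068, 0, 0, 0, 0, 0.7], [-0.008, -0.0725, 0, 0, 0, 0, 0.7]],
])

```text
time_s: 8.67
eef_pos: [0.5516, -0.1262, 0.0121]
eef_rot: [-0.0, 0.76, 0.65, -0.0]
wrist_force: [0.6, -0.5, -0.1]
opening: 0.699
grasp_force: 0.0
```

>>> carry_out([
  [[0, 0, 0, 0, 0, 0, 0.7], [0, 0, 0, 0, 0, 0, 0.3], [0, 0, 0, 0, 0, 0, 0.3], [0, 0, 0, 0, 0, 0, 0.3], [0, 0, 0, 0, 0, 0, 0.3]],
])

```text
time_s: 9.08
eef_pos: [0.5528, -0.1242, 0.0125]
eef_rot: [-0.0, 0.759, 0.651, 0.0]
wrist_force: [-0.8, 1.3, 2.9]
opening: 0.452
grasp_force: 60.2
```

>>> carry_out([
  [[-0.001, 0.005, 0, 0, 0, 0, 0.3], [-0.004, 0.016, 0, 0, 0, 0, 0.3], [-0.0075, 0.031, 0, 0, 0, 0, 0.3], [-0.012, 0.051, 0, 0, 0, 0, 0.3], [-0.0174, 0.072, 0, 0, 0, 0, 0.3]],
])

```text
time_s: 9.5
eef_pos: [0.535, -0.0518, 0.0125]
eef_rot: [0.0, 0.76, 0.65, 0.0]
wrist_force: [0.5, -1.6, 2.4]
opening: 0.454
grasp_force: 60.2
```

>>> carry_out([
  [[-0.0053, 0.0218, 0, 0, 0, 0, 0.3], [-0.0106, 0.0436, 0, 0, 0, 0, 0.3], [-0.0159, 0.0654, 0, 0, 0, 0, 0.3], [-0.0212, 0.0872, 0, 0, 0, 0, 0.3], [-0.0264, 0.109, 0, 0, 0, 0, 0.3]],
])

```text
time_s: 9.92
eef_pos: [0.5078, 0.0579, 0.0125]
eef_rot: [0.0, 0.76, 0.651, 0.0]
wrist_force: [0.3, -1.8, 0.9]
opening: 0.458
grasp_force: 60.2
```

>>> carry_out([
  [[-0.005, 0.0205, 0, 0, 0, 0, 0.3], [-0.0093, 0.039, 0, 0, 0, 0, 0.3], [-0.013, 0.054, 0, 0, 0, 0, 0.3], [-0.016, 0.067, 0, 0, 0, 0, 0.3], [-0.0182, 0.076, 0, 0, 0, 0, 0.3]],
])

```text
time_s: 10.33
eef_pos: [0.4894, 0.1339, 0.0124]
eef_rot: [0.0, 0.759, 0.651, -0.0]
wrist_force: [-0.7, -2.2, 2.1]
opening: 0.45
grasp_force: 60.3
```

>>> carry_out([
  [[0, 0, 0, 0, 0, 0, 0.3], [0, 0, 0, 0, 0, 0, 0.7], [0, 0, 0, 0, 0, 0, 0.7], [0, 0, 0, 0, 0, 0, 0.7], [0, 0, 0, 0, 0, 0, 0.7]],
])

```text
time_s: 10.75
eef_pos: [0.4905, 0.1312, 0.012]
eef_rot: [-0.0, 0.76, 0.65, -0.0]
wrist_force: [0.2, -1.2, -1.1]
opening: 0.698
grasp_force: 0.0
```

>>> carry_out([
  [[-0.001, -0.008, 0, 0, 0, 0, 0.7], [-0.003, -0.02, 0, 0, 0, 0, 0.7], [-0.005, -0.034, 0, 0, 0, 0, 0.7], [-0.007, -0.045, 0, 0, 0, 0, 0.7], [-0.0077, -0.05, 0, 0, 0, 0, 0.6]],
])

```text
time_s: 11.17
eef_pos: [0.4825, 0.0797, 0.0122]
eef_rot: [-0.0, 0.76, 0.65, -0.0]
wrist_force: [-0.0, 0.0, -1.0]
opening: 0.6
grasp_force: 0.0
```

>>> carry_out([
  [[0, 0, 0, 0, 0, 0, 0.2], [0, 0, 0, 0, 0, 0, 0.2], [0, 0, 0, 0, 0, 0, 0.2], [0.0006, 0.004, 0, 0, 0, 0, 0.2], [0.0018, 0.012, 0, 0, 0, 0, 0.2]],
])

```text
time_s: 11.58
eef_pos: [0.4848, 0.0941, 0.0123]
eef_rot: [0.0, 0.76, 0.65, -0.0]
wrist_force: [-0.5, -0.2, 0.3]
opening: 0.198
grasp_force: 0.0
```

>>> carry_out([
  [[0.0014, 0.009, 0, 0, 0, 0, 0.2], [0.0028, 0.018, 0, 0, 0, 0, 0.2], [0.0042, 0.027, 0, 0, 0, 0, 0.2], [0.0056, 0.036, 0, 0, 0, 0, 0.2], [0.0068, 0.044, 0, 0, 0, 0, 0.2]],
])

```text
time_s: 12.0
eef_pos: [0.4916, 0.1391, 0.0123]
eef_rot: [0.0, 0.759, 0.651, 0.0]
wrist_force: [0.9, -1.3, 0.1]
opening: 0.194
grasp_force: 0.3
```

>>> carry_out([
  [[0.0011, 0.007, 0, 0, 0, 0, 0.2], [0.002, 0.013, 0, 0, 0, 0, 0.2], [0.0028, 0.018, 0, 0, 0, 0, 0.2], [0.0034, 0.022, 0, 0, 0, 0, 0.2], [0.0036, 0.023, 0, 0, 0, 0, 0.2]],
])

```text
time_s: 12.42
eef_pos: [0.4952, 0.1613, 0.0123]
eef_rot: [-0.0, 0.76, 0.65, 0.0]
wrist_force: [-0.9, -0.5, 0.8]
opening: 0.195
grasp_force: 0.3
```

```bash
python3 - <<'E'
from h import *
for n in("top","scene"):
    c=camera(n)
    for k,hr in dict(b=(99,130),r=(0,6)).items():
      for ce,st in blobs(c,hr,amin=20):
        if st[4]<400 and ce[0]>240: print(n,k,ce,st[4],at(c,ce,.046).round(4))
    if n=="scene": cv2.imwrite("pics/p3.png",cv2.resize(c["pixels"][110:210,300:440],None,fx=5,fy=5,interpolation=cv2.INTER_CUBIC)[...,::-1])
E
```

```text
top b [506. 324.] 21 [ 0.2714 -0.4829  0.046 ]
top r [390.3 252.2] 185 [ 0.4525 -0.1761  0.046 ]
scene b [377.5 148.1] 155 [0.5019 0.2178 0.046 ]
```

View pics/p3.png

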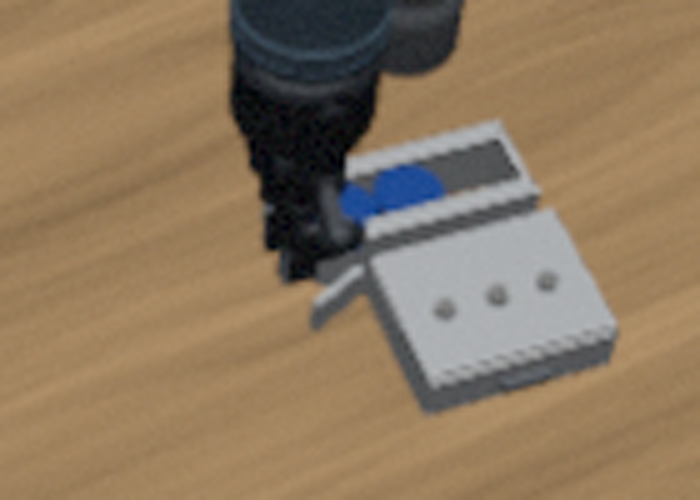

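Both blue caps (355,200 and 410,190) are in single file in the lane. Now the red.

>>> carry_out([
  [[-0.002, -0.012, 0, 0, 0, 0, 0.2], [-0.005, -0.034, 0, 0, 0, 0, 0.2], [-0.008, -0.06, 0, 0, 0, 0, 0.4], [-0.01, -0.09, 0, 0, 0, 0, 0.7], [-0.012, -0.12, 0, 0, 0, 0, 0.7]],
])

```text
time_s: 12.93
eef_pos: [0.4824, 0.039, 0.0123]
eef_rot: [0.0, 0.76, 0.65, -0.0]
wrist_force: [0.3, -1.1, 0.4]
opening: 0.619
grasp_force: 0.0
```

>>> carry_out([
  [[-0.005, -0.035, 0, 0, 0, 0, 0.7], [-0.01, -0.07, 0, 0, 0, 0, 0.7], [-0.014, -0.1, 0, 0, 0, 0, 0.7], [-0.016, -0.12, 0, 0, 0, 0, 0.7], [-0.017, -0.13, 0, 0, 0, 0, 0.7]],
])

```text
time_s: 13.35
eef_pos: [0.4656, -0.0926, 0.0125]
eef_rot: [0.0, 0.761, 0.649, -0.0]
wrist_force: [-0.4, 0.3, -0.5]
opening: 0.701
grasp_force: 0.0
```

>>> carry_out([
  [[-0.003, -0.02, 0, 0, 0, 0, 0.7], [-0.006, -0.045, 0, 0, 0, 0, 0.7], [-0.009, -0.068, 0, 0, 0, 0, 0.7], [-0.011, -0.084, 0, 0, 0, 0, 0.7], [-0.012, -0.09, 0, 0, 0, 0, 0.7]],
])

```text
time_s: 13.77
eef_pos: [0.4539, -0.1813, 0.0125]
eef_rot: [0.0, 0.76, 0.649, -0.0]
wrist_force: [0.2, -0.7, 0.5]
opening: 0.702
grasp_force: 0.0
```

>>> carry_out([
  [[0, 0, 0, 0, 0, 0, 0.7], [0, 0, 0, 0, 0, 0, 0.3], [0, 0, 0, 0, 0, 0, 0.3], [0, 0, 0, 0, 0, 0, 0.3], [0, 0, 0, 0, 0, 0, 0.3]],
])

```text
time_s: 14.18
eef_pos: [0.4542, -0.1781, 0.0124]
eef_rot: [-0.0, 0.759, 0.651, 0.0]
wrist_force: [-0.9, 1.4, 3.5]
opening: 0.454
grasp_force: 60.2
```

>>> carry_out([
  [[0.0007, 0.006, 0, 0, 0, 0, 0.3], [0.002, 0.019, 0, 0, 0, 0, 0.3], [0.0043, 0.037, 0, 0, 0, 0, 0.3], [0.007, 0.061, 0, 0, 0, 0, 0.3], [0.01, 0.087, 0, 0, 0, 0, 0.3]],
])

```text
time_s: 14.6
eef_pos: [0.4642, -0.0908, 0.0124]
eef_rot: [0.0, 0.76, 0.65, 0.0]
wrist_force: [1.4, -1.1, 1.0]
opening: 0.457
grasp_force: 60.2
```

>>> carry_out([
  [[0.0031, 0.0264, 0, 0, 0, 0, 0.3], [0.0062, 0.0528, 0, 0, 0, 0, 0.3], [0.0093, 0.0792, 0, 0, 0, 0, 0.3], [0.0124, 0.1056, 0, 0, 0, 0, 0.3], [0.0155, 0.132, 0, 0, 0, 0, 0.3]],
])

```text
time_s: 15.02
eef_pos: [0.4792, 0.0422, 0.0124]
eef_rot: [0.0, 0.76, 0.65, 0.0]
wrist_force: [0.3, -0.9, 1.9]
opening: 0.451
grasp_force: 60.2
```

>>> carry_out([
  [[0.003, 0.025, 0, 0, 0, 0, 0.3], [0.0055, 0.047, 0, 0, 0, 0, 0.3], [0.0078, 0.066, 0, 0, 0, 0, 0.3], [0.0096, 0.082, 0, 0, 0, 0, 0.3], [0.0108, 0.092, 0, 0, 0, 0, 0.3]],
])

```text
time_s: 15.43
eef_pos: [0.4898, 0.1343, 0.0124]
eef_rot: [-0.0, 0.759, 0.651, -0.0]
wrist_force: [0.2, -2.6, 3.2]
opening: 0.455
grasp_force: 60.2
```

>>> carry_out([
  [[0, 0, 0, 0, 0, 0, 0.3], [0, 0, 0, 0, 0, 0, 0.7], [0, 0, 0, 0, 0, 0, 0.7], [0, 0, 0, 0, 0, 0, 0.7], [0, 0, 0, 0, 0, 0, 0.7]],
])

```text
time_s: 15.85
eef_pos: [0.4902, 0.131, 0.0121]
eef_rot: [-0.0, 0.76, 0.65, -0.0]
wrist_force: [0.5, 0.1, 0.0]
opening: 0.696
grasp_force: 0.0
```

>>> carry_out([
  [[-0.001, -0.008, 0, 0, 0, 0, 0.7], [-0.003, -0.02, 0, 0, 0, 0, 0.7], [-0.005, -0.034, 0, 0, 0, 0, 0.7], [-0.007, -0.045, 0, 0, 0, 0, 0.7], [-0.0077, -0.05, 0, 0, 0, 0, 0.6]],
])

```text
time_s: 16.27
eef_pos: [0.4823, 0.0797, 0.0122]
eef_rot: [-0.0, 0.76, 0.65, -0.0]
wrist_force: [-0.1, 0.1, -0.1]
opening: 0.604
grasp_force: 0.0
```

>>> carry_out([
  [[0, 0, 0, 0, 0, 0, 0.2], [0, 0, 0, 0, 0, 0, 0.2], [0, 0, 0, 0, 0, 0, 0.2], [0.0006, 0.004, 0, 0, 0, 0, 0.2], [0.0018, 0.012, 0, 0, 0, 0, 0.2]],
])

```text
time_s: 16.68
eef_pos: [0.4846, 0.0942, 0.0123]
eef_rot: [-0.0, 0.76, 0.65, -0.0]
wrist_force: [0.6, -0.1, 0.9]
opening: 0.2
grasp_force: 0.0
```

>>> carry_out([
  [[0.0014, 0.009, 0, 0, 0, 0, 0.2], [0.0028, 0.018, 0, 0, 0, 0, 0.2], [0.0042, 0.027, 0, 0, 0, 0, 0.2], [0.0056, 0.036, 0, 0, 0, 0, 0.2], [0.0068, 0.044, 0, 0, 0, 0, 0.2]],
])

```text
time_s: 17.1
eef_pos: [0.4914, 0.1391, 0.0123]
eef_rot: [0.0, 0.759, 0.651, -0.0]
wrist_force: [-0.6, -0.7, 0.6]
opening: 0.199
grasp_force: 0.4
```

>>> carry_out([
  [[0.0011, 0.007, 0, 0, 0, 0, 0.2], [0.002, 0.013, 0, 0, 0, 0, 0.2], [0.0028, 0.018, 0, 0, 0, 0, 0.2], [0.0034, 0.022, 0, 0, 0, 0, 0.2], [0.0036, 0.023, 0, 0, 0, 0, 0.2]],
])

```text
time_s: 17.52
eef_pos: [0.495, 0.1614, 0.0123]
eef_rot: [-0.0, 0.76, 0.65, 0.0]
wrist_force: [0.4, -1.7, 0.6]
opening: 0.203
grasp_force: 0.4
```

```bash
python3 - <<'E'
from h import *
for n in("top","scene"):
    c=camera(n)
    for k,hr in dict(b=(99,130),r=(0,6)).items():
      for ce,st in blobs(c,hr,amin=10):
        if st[4]<400 and ce[0]>240: print(n,k,ce,st[4],at(c,ce,.046).round(4))
    if n=="scene": cv2.imwrite("pics/p4.png",cv2.resize(c["pixels"][110:210,300:440],None,fx=5,fy=5,interpolation=cv2.INTER_CUBIC)[...,::-1])
E
```

```text
top b [506. 324.] 21 [ 0.2714 -0.4829  0.046 ]
scene b [248.4  75.7] 14 [0.0599 0.0084 0.046 ]
scene b [387.7 145.1] 206 [0.5057 0.2485 0.046 ]
scene r [370.9 150.1] 34 [0.4996 0.1981 0.046 ]
```

View pics/p4.png

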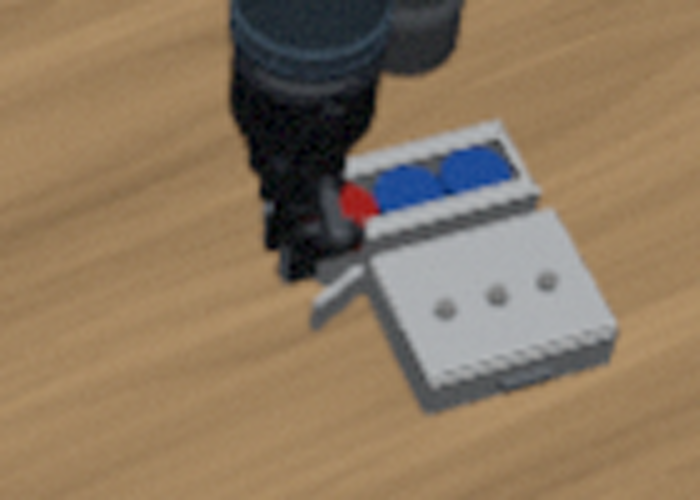

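The red is behind the two blues, with a few mm left before the stop at about (512,155). I push on in 1 mm steps, watching the force.

>>> carry_out([
  [[0.0001, 0.0005, 0, 0, 0, 0, 0.2], [0.0002, 0.001, 0, 0, 0, 0, 0.2], [0.0002, 0.0015, 0, 0, 0, 0, 0.2], [0.0003, 0.002, 0, 0, 0, 0, 0.2], [0.0003, 0.002, 0, 0, 0, 0, 0.2]],
])

```text
time_s: 18.03
eef_pos: [0.4952, 0.1627, 0.0123]
eef_rot: [-0.0, 0.76, 0.65, -0.0]
wrist_force: [-1.2, -0.9, 0.2]
opening: 0.198
grasp_force: 0.3
```

>>> carry_out([
  [[0.0001, 0.0005, 0, 0, 0, 0, 0.2], [0.0002, 0.001, 0, 0, 0, 0, 0.2], [0.0002, 0.0015, 0, 0, 0, 0, 0.2], [0.0003, 0.002, 0, 0, 0, 0, 0.2], [0.0003, 0.002, 0, 0, 0, 0, 0.2]],
])

```text
time_s: 18.45
eef_pos: [0.4953, 0.1634, 0.0122]
eef_rot: [0.001, 0.76, 0.65, -0.001]
wrist_force: [-1.2, -9.3, 1.7]
opening: 0.199
grasp_force: 3.9
```

>>> carry_out([
  [[0.0001, 0.0005, 0, 0, 0, 0, 0.2], [0.0002, 0.001, 0, 0, 0, 0, 0.2], [0.0002, 0.001, 0, 0, 0, 0, 0.2], [0.0002, 0.001, 0, 0, 0, 0, 0.2], [0.0002, 0.001, 0, 0, 0, 0, 0.2]],
])

```text
time_s: 18.87
eef_pos: [0.4953, 0.1635, 0.0122]
eef_rot: [0.001, 0.76, 0.65, -0.002]
wrist_force: [-2.6, -13.0, 3.5]
opening: 0.199
grasp_force: 5.8
```

The TCP has stopped advancing while the force grows, so the row is home. Now a gentle retreat straight back, then up and clear.

>>> carry_out([
  [[-0.0003, -0.002, 0, 0, 0, 0, 0.2], [-0.0008, -0.005, 0, 0, 0, 0, 0.2], [-0.002, -0.013, 0, 0, 0, 0, 0.2], [-0.005, -0.03, 0, 0, 0, 0, 0.2], [-0.008, -0.055, 0, 0, 0, 0, 0.2]],
])

```text
time_s: 19.28
eef_pos: [0.4876, 0.1113, 0.0124]
eef_rot: [-0.0, 0.759, 0.651, 0.0]
wrist_force: [0.3, -0.5, -0.3]
opening: 0.202
grasp_force: 0.0
```

>>> carry_out([
  [[-0.003, -0.02, 0.02, 0, 0, 0, 0.2], [-0.005, -0.035, 0.05, 0, 0, 0, 0.2], [-0.01, -0.065, 0.07, 0, 0, 0, 0.2], [-0.015, -0.1, 0.09, 0, 0, 0, 0.2], [-0.02, -0.13, 0.1, 0, 0, 0, 0.2]],
])

```text
time_s: 19.7
eef_pos: [0.4687, -0.0211, 0.115]
eef_rot: [0.002, 0.759, 0.651, 0.001]
wrist_force: [1.8, -0.9, -0.1]
opening: 0.196
grasp_force: 0.0
```

>>> carry_out([
  [[-0.01, -0.04, 0.01, 0, 0, 0, 0.2], [-0.02, -0.07, 0.02, 0, 0, 0, 0.2], [-0.025, -0.09, 0.025, 0, 0, 0, 0.2], [-0.03, -0.1, 0.03, 0, 0, 0, 0.2], [-0.03, -0.1, 0.03, 0, 0, 0, 0.2]],
])

```text
time_s: 20.12
eef_pos: [0.4377, -0.1217, 0.1435]
eef_rot: [0.001, 0.761, 0.649, 0.0]
wrist_force: [0.5, -0.4, 0.1]
opening: 0.2
grasp_force: 0.0
```

```bash
python3 - <<'E'
from h import *
ims=[]
for n in("top","scene"):
    c=camera(n)
    for k,hr in dict(b=(99,130),r=(0,6),t=(80,98)).items():
      for ce,st in blobs(c,hr,amin=40):
        if st[4]<400 and ce[0]>190: print(n,k,ce,st[4],at(c,ce,.046).round(4))
    ims.append(cv2.resize(c["pixels"][175:265,205:275] if n=="top" else c["pixels"][120:210,340:430],None,fx=5,fy=5,interpolation=cv2.INTER_CUBIC))
cv2.imwrite("pics/fin.png",np.hstack(ims)[...,::-1])
E
```

```text
top b [230.1 227.8] 300 [0.5066 0.2518 0.046 ]
top r [252.4 231.8] 184 [0.4975 0.1916 0.046 ]
top t [400.3 202.2] 166 [ 0.5863 -0.2023  0.046 ]
scene b [388.1 145.1] 205 [0.5062 0.2495 0.046 ]
scene r [367.6 152.3] 132 [0.5021 0.1861 0.046 ]
scene t [222.8 173.5] 249 [ 0.3857 -0.1923  0.046 ]
scene t [247.  240.2] 288 [ 0.6017 -0.2074  0.046 ]
```

View pics/fin.png

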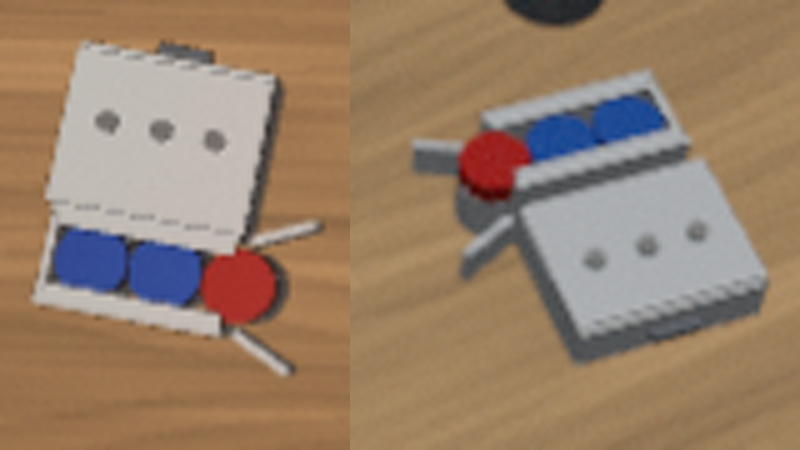

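Both views show blue, blue, red in contact and upright: blues at (90,260) and (167,272), red at (238,287) in the left crop. The red-to-blue-pair spacing is about 61 mm against 60 mm expected, and the turquoise look-alikes have not moved. Handing in.

```bash
python3 -c "
from bench import hand_in
print(hand_in())"
```

```text
the job is handed in; nothing more can be done
None
```

The job is handed in: the three canisters are upright in the lane in the order blue, blue, red, pushed home against the end stop at about 20 s, though the script returned no verdict.

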